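Load the guarded board tester

TASK

Load the board tester: push the circuit-board carrier along its track until it is fully home against the end stop, and after that reach down through the window of the white guard and press the lever inside all the way down. Push and press only: do not lift or tip the carrier, never touch the guard with any part of the robot, and leave the other things on the bench where they are. Finish with the arm clear.

Things in the scene. Friction and masses are not known exactly. Their poses are not given: they have to be found in the camera images.
- tester: Board tester fixed to the bench. Origin on the bench top under the window's centre; z up, y along the track towards the end stop (about the robot's left), x away from the robot. Base plate 190 (x) by 440 (y) by 10 mm, y = -320 to +120; two rails along y at x = +-52 to 62, tops at z = 18; white box behind the guard, x = 96 to 171, y = +-75, 85 mm high.
- carrier: Loose black carrier with a green circuit board, 0.25 to 0.5 kg, lying on the base plate between the rails (2 mm play each side). 100 (x) by 240 (y, along the track) by 12 mm thick. Origin at the centre of its underside, axes as the tester's. Starts 60 to 100 mm short of the stop; fully home its front end meets the stop, origin at tester y = -20, z = 10 mm.
- guard: White sheet-metal hood over the track, fixed to the tester, same origin and axes. Flat top 4 mm thick, top face at z = 116, x = -90 to +92, y = +-75 mm; corner posts 10 mm square; sheets at x = -88 and +90 from z = 63 up. Open at both y ends, where the carrier passes under. Window in the top 90 (x) by 100 mm (y), centred on x = y = 0. Not to be touched.
- window (a point): Centre of the guard's window, at the level of the top face (116 mm above the bench).
- lever (a joint): Lever under the window, rad: 0 fully raised, 0.32 fully down on its stop; starts at 0 to 0.08. Steel arm hinged about a line along tester y at x = +81, z = 75 mm, pointing to -x, with a grey paddle 28 (x) by 36 (y) by 6 mm at its end and a rubber-footed stem below that comes down on the board. Takes about 6 N on the paddle to move; stays where it is left.
- paddle (a point): Centre of the paddle's upper face. Raised about 103 mm above the bench at x = +5 mm of the tester; fully down 78 mm above the bench (38 mm below the guard's top face) at x = 0, y = 0, the face then level.
- stop (a point): Middle of the stopping face of the dark steel end stop across the track's +y end: tester x = 0, y = +100, z = 20 mm. The stop is 36 mm high above the bench, 104 mm wide.
- carrier_rear (a point): Middle of the carrier's flat rear (-y) face, 120 mm behind its origin and 16 mm above its underside. An upright tab, 44 wide (x), 12 thick and 32 mm high from the underside, is flush with this face. The track behind it is free for a fingertip. Fully home this face is at tester y = -140 mm.
- screwdriver: Bystander: loose screwdriver lying on the bench on the robot's side of the track, 170 mm long; origin under its middle. Leave it.
- flux_jar: Bystander: small amber jar with black cap, 44 mm across, 50 mm high, beyond the track; origin under its centre. Leave it.
- solder_reel: Bystander: steel-grey reel, 56 mm across, 40 mm high, beyond the track; origin under its centre. Leave it.
- spare_board: Bystander: spare green circuit board 50 by 70 by 4.5 mm lying on the bench on the robot's side; origin under its centre. Leave it.
- parts_bin: Bystander: grey open bin 100 by 75 by 45 mm past the end of the track; origin under its centre. Leave it.
- mug: Bystander: white mug, 76 mm across, 90 mm high, beyond the tester; origin under its centre. Leave it.
- multimeter: Bystander: black multimeter 75 by 150 by 36 mm lying flat across the near (-y) end of the track, just behind it; origin under its centre. Leave it.

How it is judged:
By the outcome, as a careful person would: the job done as asked, in the order asked, and still so for the second after the job is handed in, with the robot touching nothing.
It also fails if it takes over 45 s, if anything falls off the work surface, if the arm or the gripper's body presses on something with over 40 N, if the wrist force passes 120 N, or if a joint passes its speed limit or range.

ROBOT

A 7-joint arm with a two-finger parallel gripper is mounted at the origin on the work surface. World frame = base frame: x ahead of the robot, y to its left, z up, the work surface at z = 0. Lengths are in m, angles in rad, forces in N, time in s.
With the tool pointing down it reaches from about 0.4 to 0.85 m from the base axis. Payload 4.4 kg.
Tool frame: the origin (TCP) lies midway between the tips of the shut fingers; the grasp point (between the pads) lies 19 mm behind it (bot.grip_depth is the distance from the TCP to the grasp point, in m); z points along the fingers, y is the direction in which the jaws open and shut (so a half turn about z gives the same grasp; the last joint's range is limited). The gripper opens to 94 mm and grips with 3 to 60 N. Pads are 16 mm wide; open, the fingers measure 119 mm over their backs; the gripper's body (75 mm by 177 mm) begins 78 mm behind the grasp point.
Start: joints at [1.283, 0.628, 0.038, 1.517, -0.027, 0.996, -0.02], TCP at [0.143, -0.634, 0.205] pointing down, gripper open.
Joint ranges: [-3.06, 3.06], [-0.37, 2.12], [-1.25, 1.32], [0.18, 2.47], [-1.1, 4.24], [0.23, 1.98], [-2.94, 2.94]. Speed limits (rad/s): [2.57, 2.57, 3.14, 3.14, 3.14, 3.14, 3.14].

INTERFACE

Orientations are given as a unit quaternion [x, y, z, w].
In Python, from plant import bot gives the robot as it stands.
- The arm moves only by the shell command python3 -m inch 'ROWS' [FORCE]. ROWS is JSON, one flat list of numbers, 5 for each row, row after row: the closure, from -1 (fully open) to 1 (shut), then the shift along the tool's x, y, z in units of 0.025 m (1.0 is 0.025 m), then the turn about the tool's z in units of 4 degrees (1.0 is 4 degrees). In form: [grip, x, y, z, spin, grip, x, y, z, spin, ...]. A call has 1 to 10 rows; each row shifts and turns the pose as measured when the row begins, along the tool's axes as they then stand; what a row does not reach is not made up. A row lasts 1/10 s, in which the tool goes at most 50 mm and 8.59 degrees, less where a joint would pass 70% of its speed; a pose out of reach is approached as far as the arm can. A call with a number of a shift or a turn outside -1 to 1 is refused whole. A call with a gripper value outside its range is refused whole. The fingers move at their own pace and stop on an object; FORCE is the grip in N (left out, the last holds). Time passes only in rows, so rows that do not move let the fingers close. It gives the time, the measured TCP pose, the force and the opening at its end, in the units of the state.
- bot.sense(): the state, without advancing time (a new reading comes with each control period).
- bot.grab_frame(name): name is "side" or "top" or "wrist"; returns the picture (480x640x3 uint8, red, green, blue); there is no depth.
- bot.calibration(name): a dict with "intrinsics" (3x3 intrinsics, pixels), "R" (3x3) and "t" (3): a world point X has camera coordinates R X + t; the wrist camera has in their place "hand_eye" (4x4, takes a point from camera to tool coordinates, whose origin is the TCP and whose axes are the flange's). Camera axes: x right, y down, z forward; pixel columns grow to the right and rows downward; lengths in m; the calibration is good to about 2 mm. A picture is of the moment at which its call begins: read the wrist's pose just before it. calibration takes no time and is no camera call.
- bot.sign_off(): hands the job in, once; it reports no verdict.
The state is a dict: "time_s": time; "q": joint angles; "joint_vel": joint speeds; "effort": joint torques, N m; "position": TCP position; "tool_rot": TCP orientation; "ft_force": force on the tool from outside, world axes, zero at the start; "wrist_torque": the same for the moment, N m; "grip_width": finger opening in m.
Only numpy, scipy, OpenCV 4.12 (cv2) and the standard library are available. Lean on these libraries where they do the work, as an engineer would, in place of code of your own. Each camera call takes 0.05 s, during which the arm holds its last target.

## Working session

There is one attempt and no reset: what is moved stays moved. The work goes in short steps, Python scripts to look and compute and a shell command to move; the robot and the scene stay as the last step left them, time stands still between calls to the robot, and variables do not carry over. Pictures are saved under pics/ and viewed, and the job is handed in when it is done.

```bash
ls; mkdir -p pics
python3 - <<'E'
from plant import bot
import cv2,numpy as np
s=bot.sense();print(s)
for n in("side","top","wrist"):
    c=bot.calibration(n);print(n,{k:np.round(np.array(v),4).tolist() for k,v in c.items()})
    cv2.imwrite(f"pics/{n}0.png",bot.grab_frame(n)[:,:,::-1])
E
```

```text
pics
{'time_s': 0.0, 'q': array([ 1.28319881,  0.62929539,  0.03842769,  1.51833919, -0.02697012,
        0.99630525, -0.0199966 ]), 'joint_vel': array([ 0.00025506, -0.00202345, -0.00022193, -0.00063354,  0.00038795,
       -0.00038187,  0.0013354 ]), 'effort': array([-6.36914465e-04, -5.49729609e+01,  1.14349667e+00, -1.86634380e+01,
       -5.21011034e-02,  2.37532257e-02,  1.63253567e-04]), 'position': array([ 0.14287336, -0.63343341,  0.20459597]), 'tool_rot': array([ 9.93854854e-01,  1.10687364e-01, -1.19929856e-04, -9.06895929e-04]), 'ft_force': array([0.77643995, 0.81912345, 0.52817491]), 'wrist_torque': array([ 0.01218197, -0.07618716,  0.02747547]), 'grip_width': 0.09387396111039863}
side {'intrinsics': [[504.8505, 0.0, 310.8761], [0.0, 504.8505, 235.8353], [0.0, 0.0, 1.0]], 'R': [[-0.7381, -0.6747, -0.0055], [-0.3382, 0.3771, -0.8622], [0.5838, -0.6346, -0.5065]], 't': [0.4609, 0.2884, 0.7795]}
top {'intrinsics': [[593.3807, 0.0, 321.1816], [0.0, 593.3807, 252.4726], [0.0, 0.0, 1.0]], 'R': [[-0.0228, -0.9997, -0.004], [-0.9916, 0.0232, -0.1276], [0.1276, 0.0011, -0.9918]], 't': [0.0701, 0.5928, 1.1037]}
wrist {'intrinsics': [[402.4544, 0.0, 323.0639], [0.0, 402.4544, 242.788], [0.0, 0.0, 1.0]], 'hand_eye': [[0.001, -0.9588, -0.284, 0.0828], [1.0, 0.0009, 0.0007, -0.0008], [-0.0004, -0.284, 0.9588, -0.1798], [0.0, 0.0, 0.0, 1.0]]}
```

View pics/top0.png

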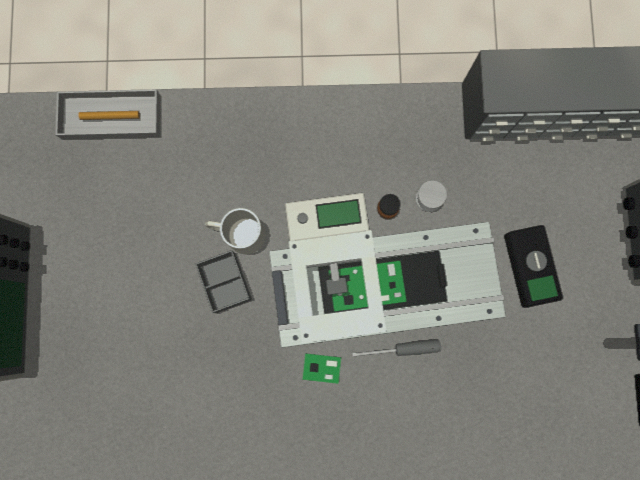

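View pics/side0.png

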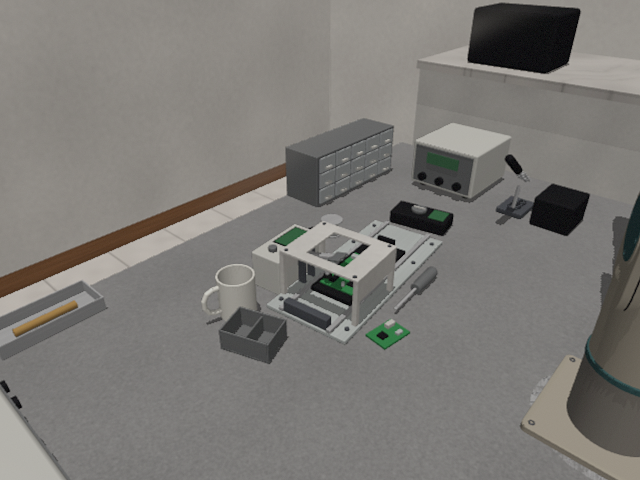

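View pics/wrist0.png

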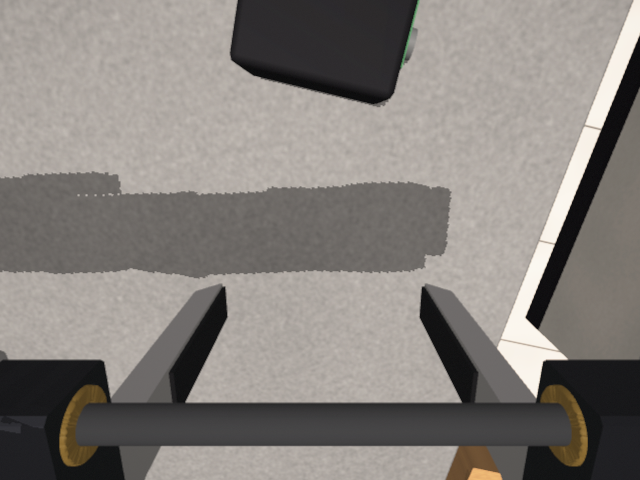

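Run:
```python
import cv2
a=cv2.imread("pics/top0.png")[185:355,260:520]
cv2.imwrite("pics/top0z.png",cv2.resize(a,None,fx=3,fy=3,interpolation=cv2.INTER_CUBIC))
```

```text
(no output)
```

View pics/top0z.png

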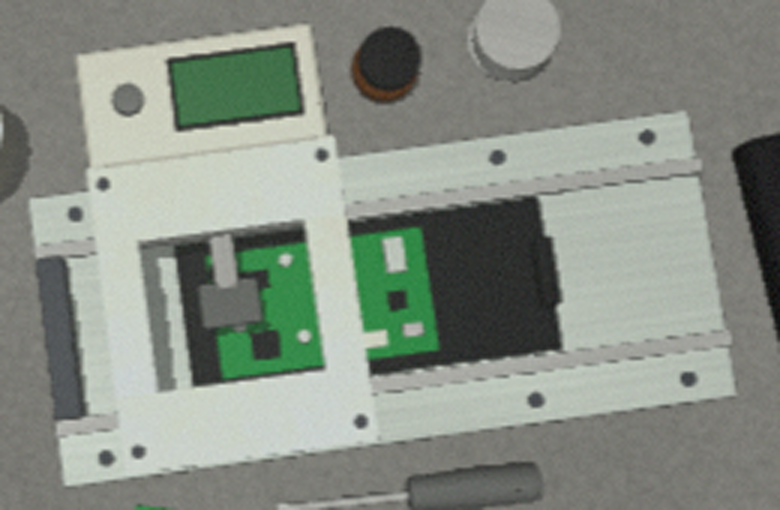

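The zoomed top view shows the base plate's four corners, the guard's four corner screws and window, the paddle at about (337,287), and the carrier's rear edge with its tab at about x=440-447 (full-picture pixels). The side view confirms this layout. Next I cast rays onto known heights.

```bash
cat > h.py <<'E'
import numpy as np
from plant import bot
def ray(name,uv,z,cal=None):
    c=bot.calibration(name);K=np.array(c["intrinsics"]);R=np.array(c["R"]);t=np.array(c["t"])
    o=-R.T@t;d=R.T@np.linalg.solve(K,[uv[0],uv[1],1.]);return o+d*(z-o[2])/d[2]
def proj(name,X):
    c=bot.calibration(name);p=np.array(c["R"])@X+np.array(c["t"]);q=np.array(c["intrinsics"])@p;return q[:2]/q[2]
def fit(loc,wor):
    loc=np.array(loc,float);wor=np.array(wor)[:,:2];a=loc-loc.mean(0);b=wor-wor.mean(0)
    th=np.arctan2((a[:,0]*b[:,1]-a[:,1]*b[:,0]).sum(),(a*b).sum())
    R=np.array([[np.cos(th),-np.sin(th)],[np.sin(th),np.cos(th)]]);t=wor.mean(0)-R@loc.mean(0)
    return th,t,wor-(loc@R.T+t)
E
python3 - <<'E'
from h import *
f=lambda p:(p[0]/3+260-.33,p[1]/3+185-.33)
P=[ray("top",f(p),.01) for p in[(30,199),(686,112),(735,396),(66,486)]]
L=[(.095,.12),(.095,-.32),(-.095,-.32),(-.095,.12)]
th,t,r=fit(L,P);print("base",np.degrees(th),t,np.round(r*1e3,1).tolist())
W=[ray("top",f(p),.116) for p in[(138,241),(303,220),(326,368),(160,392)]]
th2,t2,r2=fit([(.045,.05),(.045,-.05),(-.045,-.05),(-.045,.05)],W);print("win",np.degrees(th2),t2,np.round(r2*1e3,1).tolist())
S=[ray("top",f(p),.116) for p in[(103,184),(321,155),(361,422),(138,452)]]
print("screwmean",np.mean(S,0),np.array(S).round(4).tolist())
R=lambda th:np.array([[np.cos(th),-np.sin(th)],[np.sin(th),np.cos(th)]])
for n,p,z in[("rearA",(540,197),.022),("rearB",(562,350),.022),("tabA",(551,236),.042),("tabB",(562,302),.042),("padc",(231,305),.1)]:
    w=ray("top",f(p),z);print(n,w.round(4),"tester",((w[:2]-t)@R(th)).round(4))
E
```

```text
base 6.294459981613399 [0.52254232 0.02984095] [[-0.7, -1.5], [-1.1, 1.5], [0.6, 1.7], [1.1, -1.7]]
win 6.702668078880453 [0.52292778 0.02975278] [[0.5, -0.1], [-0.9, 0.6], [0.3, 0.3], [0.1, -0.8]]
screwmean [0.52465801 0.03034933 0.116     ] [[0.597, 0.1048, 0.116], [0.6115, -0.0261, 0.116], [0.4523, -0.0444, 0.116], [0.4378, 0.087, 0.116]]
rearA [ 0.5951 -0.1747  0.022 ] tester [ 0.0497 -0.2113]
rearB [ 0.4956 -0.1841  0.022 ] tester [-0.0502 -0.2097]
tabA [ 0.5673 -0.1765  0.042 ] tester [ 0.0219 -0.21  ]
tabB [ 0.5251 -0.1814  0.042 ] tester [-0.0206 -0.2103]
padc [0.524  0.0298 0.1   ] tester [ 0.0014 -0.0002]
```

```bash
python3 -m inch '[1,1,-0.65,0,0,1,1,-0.65,0,0,1,1,-0.65,0,0,1,1,-0.65,0,0,1,1,-0.65,0,0,1,1,-0.65,0,0,1,1,-0.65,0,0,1,1,-0.65,0,0,1,1,-0.65,0,0,1,1,-0.65,0,0]' 10
```

```text
time_s: 1.15
position: [0.3527, -0.415, 0.2011]
tool_rot: [0.994, 0.105, -0.003, -0.002]
ft_force: [0.2, 1.1, 0.0]
grip_width: 0.0175
```

```bash
python3 -m inch '[1,1,-0.65,0,0,1,1,-0.65,0,0,1,1,-0.65,0,0,1,1,-0.65,0,0,1,1,-0.65,0,0,1,1,-0.65,0,0,1,1,-0.65,0,0,1,1,-0.65,0,0,1,1,-0.65,0,0,1,0,0,0,0]'
python3 -m inch '[1,0,0,0,1,1,0,0,0,1,1,0,0,0,1,1,0,0,0,1,1,0,0,0,1,1,0,0,0,1,1,0,0,0,1,1,0,0,0,1,1,0,0,0,1,1,0,0,0,1]'
```

```text
time_s: 2.15
position: [0.551, -0.21, 0.1986]
tool_rot: [0.994, 0.109, -0.003, -0.005]
ft_force: [0.3, 0.7, -0.2]
grip_width: 0.0004
time_s: 3.15
position: [0.5436, -0.2154, 0.196]
tool_rot: [0.967, -0.254, -0.009, -0.001]
ft_force: [0.5, 0.8, -0.1]
grip_width: 0.001
```

```bash
python3 -m inch '[1,0,0,0,1,1,0,0,0,1,1,0,0,0,1,1,0,0,0,1,1,0,0,0,1,1,0,0,0,1,1,0,0,0,1,1,0,0,0,1,1,0,0,0,1,1,0,0,0,1]'
python3 -m inch '[1,0,0,0,1,1,0,0,0,1,1,0,0,0,1,1,0,0,0,0.5,1,0,0,0,0]'
cat > st.py <<'E'
from h import *
from scipy.spatial.transform import Rotation as Ro
s=bot.sense();M=Ro.from_quat(s["tool_rot"]).as_matrix();th=np.radians(6.4)
A=np.array([[np.cos(th),-np.sin(th)],[np.sin(th),np.cos(th)]])
p=s["position"];print("t",s["time_s"],"tcp",p.round(4),"tester",((p[:2]-[.5227,.0298])@A*1e3).round(1),"yaw",np.degrees(np.arctan2(M[1,0],M[0,0])).round(2),"zax",M[:,2].round(3),"F",s["ft_force"].round(1),"q",s["q"].round(2))
def need(tx,ty,z):
    w=A@[tx,ty]+[.5227,.0298];d=M.T@(np.array([w[0],w[1],z])-p);print("need units",(d/.025).round(2))
E
python3 -c "
from st import *
need(0,-.245,.06)"
```

```text
time_s: 4.15
position: [0.5348, -0.2228, 0.1942]
tool_rot: [0.81, -0.586, -0.012, 0.005]
ft_force: [0.2, -0.6, 0.5]
grip_width: 0.0002
time_s: 4.65
position: [0.5305, -0.2261, 0.1934]
tool_rot: [0.727, -0.686, -0.013, 0.008]
ft_force: [-0.0, -0.5, -0.0]
grip_width: 0.0005
t 4.65 tcp [ 0.5305 -0.2261  0.1934] tester [ -20.7 -255.1] yaw -86.7 zax [-0.03   0.006 -1.   ] F [-0.  -0.5 -0. ] q [ 0.03  0.6   0.51  1.72 -0.34  0.94 -2.4 ]
need units [-0.41 -0.97  5.31]
```

```bash
python3 -m inch '[1,-0.1,-0.25,0.9,-0.8,1,-0.1,-0.25,0.9,0,1,-0.1,-0.25,0.9,0,1,-0.1,-0.2,0.9,0,1,0,0,0.9,0,1,0,0,0.9,0,1,0,0,0,0]'
python3 -c "
from st import *
need(0,-.245,.018)
import cv2
for n in('top','wrist'): cv2.imwrite(f'pics/{n}1.png',bot.grab_frame(n)[:,:,::-1])"
```

```text
time_s: 5.35
position: [0.5481, -0.2164, 0.0541]
tool_rot: [0.748, -0.664, -0.012, 0.008]
ft_force: [-0.9, 0.1, -0.4]
grip_width: 0.0008
t 5.35 tcp [ 0.5481 -0.2164  0.0541] tester [  -2.2 -247.5] yaw -83.19 zax [-0.029  0.005 -1.   ] F [-0.9  0.1 -0.4] q [ 0.09  0.79  0.39  1.79 -0.44  0.68 -2.3 ]
need units [-0.09 -0.13  1.44]
```

View pics/top1.png

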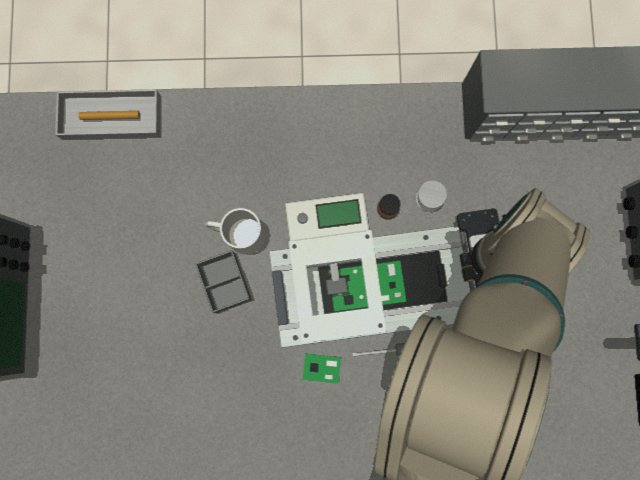

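View pics/wrist1.png

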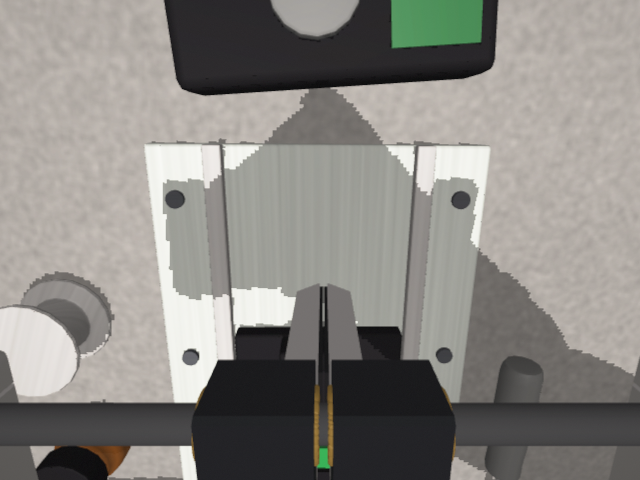

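The wrist view shows the shut fingertips at (323,285) centred between the rails, behind the carrier's rear edge (row 328). I'll descend and start pushing.

```bash
python3 -m inch '[1,0,-0.1,0.8,0,1,0,0,0.6,0,1,0,0,0,0]'
python3 -c "
from st import *
need(0,-.218,.018)"
```

```text
time_s: 5.75
position: [0.5548, -0.2196, 0.0251]
tool_rot: [0.748, -0.664, -0.006, 0.006]
ft_force: [-0.8, -0.8, 0.4]
grip_width: 0.0007
t 5.75 tcp [ 0.5548 -0.2196  0.0251] tester [   4.1 -251.4] yaw -83.21 zax [-0.017 -0.001 -1.   ] F [-0.8 -0.8  0.4] q [ 0.1   0.83  0.36  1.79 -0.46  0.61 -2.28]
need units [-1.34  0.15  0.29]
```

```bash
python3 -m inch '[1,-0.3,0.1,0.15,0,1,-0.4,0.05,0,0,1,-0.3,0,0,0,1,-0.2,0,0,0,1,-0.2,0,0,0]'
python3 -c "
from st import *
need(0,-.148,.020)"
```

```text
time_s: 6.25
position: [0.5478, -0.1838, 0.0244]
tool_rot: [0.748, -0.664, -0.004, 0.005]
ft_force: [0.4, -1.0, -0.2]
grip_width: 0.0004
t 6.25 tcp [ 0.5478 -0.1838  0.0244] tester [   1.1 -215.1] yaw -83.22 zax [-0.013 -0.003 -1.   ] F [ 0.4 -1.  -0.2] q [ 0.05  0.82  0.36  1.85 -0.48  0.57 -2.31]
need units [-2.68  0.03  0.17]
```

```bash
python3 -m inch '[1,-0.3,0,0.1,0,1,-0.3,0,0.1,0,1,-0.3,0,0.05,0,1,-0.3,0,0,0]'
python3 -c "
from st import *
need(0,-.148,.020)"
```

```text
time_s: 6.65
position: [0.5466, -0.1571, 0.0197]
tool_rot: [0.747, -0.665, 0.001, 0.006]
ft_force: [-0.1, -3.0, 2.9]
grip_width: 0.0003
t 6.65 tcp [ 0.5466 -0.1571  0.0197] tester [   2.9 -188.4] yaw -83.36 zax [-0.006 -0.011 -1.   ] F [-0.1 -3.   2.9] q [ 0.    0.81  0.35  1.89 -0.5   0.53 -2.34]
need units [-1.61  0.11 -0.03]
```

```bash
python3 -m inch '[1,-0.3,0.05,0,0,1,-0.3,0.05,0,0,1,-0.3,0,-0.05,0]'
python3 -c "
from st import *
need(0,-.148,.020)"
```

```text
time_s: 6.95
position: [0.5407, -0.1326, 0.0204]
tool_rot: [0.747, -0.665, 0.001, 0.006]
ft_force: [0.6, -0.2, -1.1]
grip_width: 0.0004
t 6.95 tcp [ 0.5407 -0.1326  0.0204] tester [  -0.2 -163.4] yaw -83.38 zax [-0.007 -0.01  -1.   ] F [ 0.6 -0.2 -1.1] q [-0.04  0.8   0.35  1.92 -0.51  0.51 -2.36]
need units [-0.61 -0.01  0.01]
```

```bash
python3 -m inch '[1,-0.2,0,0,0,1,-0.2,0,0,0,1,-0.15,0,0,0]'
python3 -c "
from st import *
need(0,-.148,.020)
import cv2
for n in('top','side'): cv2.imwrite(f'pics/{n}2.png',bot.grab_frame(n)[:,:,::-1])"
```

```text
time_s: 7.25
position: [0.5391, -0.1193, 0.0204]
tool_rot: [0.747, -0.665, 0.002, 0.007]
ft_force: [0.5, -13.7, -0.5]
grip_width: 0.0005
t 7.25 tcp [ 0.5391 -0.1193  0.0204] tester [  -0.3 -150. ] yaw -83.35 zax [-0.006 -0.013 -1.   ] F [  0.5 -13.7  -0.5] q [-0.07  0.8   0.36  1.94 -0.51  0.5  -2.38]
need units [-0.08 -0.01  0.02]
```

View pics/top2.png

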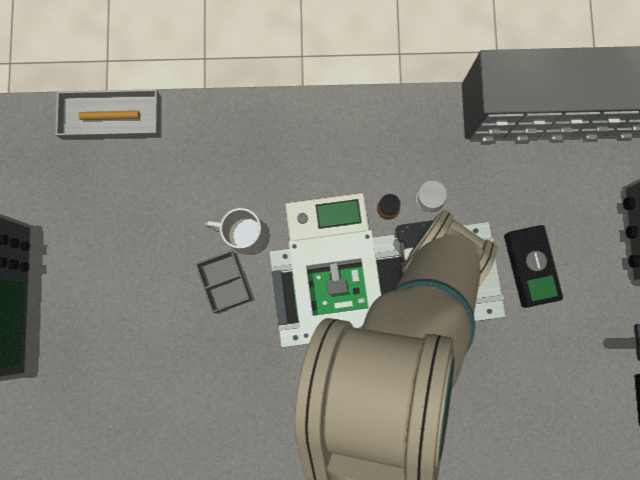

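Force has risen to 13.7 N, about where the stop should be, and the top view shows the carrier's front at the stop (near (297,298)). A few small pushes will confirm it is seated.

```bash
for i in 1; do python3 -m inch '[1,-0.1,0,0,0,1,-0.1,0,0,0]'; done; python3 -m inch '[1,-0.15,0,0,0,1,-0.15,0,0,0]'
python3 -c "
from st import *
need(0,-.148,.020)"
```

```text
time_s: 7.55
position: [0.5387, -0.1195, 0.0204]
tool_rot: [0.746, -0.666, 0.005, 0.009]
ft_force: [0.7, -7.2, -0.2]
grip_width: 0.0006
time_s: 7.75
position: [0.5387, -0.1196, 0.0207]
tool_rot: [0.744, -0.668, 0.01, 0.012]
ft_force: [0.3, -9.5, -1.0]
grip_width: 0.0006
t 7.75 tcp [ 0.5387 -0.1196  0.0207] tester [  -0.7 -150.3] yaw -83.85 zax [ 0.    -0.031 -1.   ] F [ 0.3 -9.5 -1. ] q [-0.09  0.8   0.37  1.95 -0.51  0.48 -2.4 ]
need units [-0.09 -0.03  0.02]
```

```bash
python3 -m inch '[1,-0.5,0,0,0,1,-0.5,0,0,0]'
python3 -c "
from st import *
import cv2
a=bot.grab_frame('top')[:,:,::-1];cv2.imwrite('pics/top3z.png',cv2.resize(a[235:345,260:400],None,fx=5,fy=5,interpolation=cv2.INTER_CUBIC))
a=bot.grab_frame('side')[:,:,::-1];cv2.imwrite('pics/side3z.png',cv2.resize(a[215:345,250:410],None,fx=5,fy=4.6,interpolation=cv2.INTER_CUBIC))"
```

```text
time_s: 7.95
position: [0.5392, -0.1199, 0.0225]
tool_rot: [0.739, -0.673, 0.027, 0.02]
ft_force: [-0.9, -24.3, 0.9]
grip_width: 0.0006
t 7.95 tcp [ 0.5392 -0.1199  0.0225] tester [  -0.3 -150.6] yaw -84.65 zax [ 0.013 -0.065 -0.998] F [ -0.9 -24.3   0.9] q [-0.13  0.79  0.4   1.96 -0.51  0.45 -2.43]
```

View pics/top3z.png

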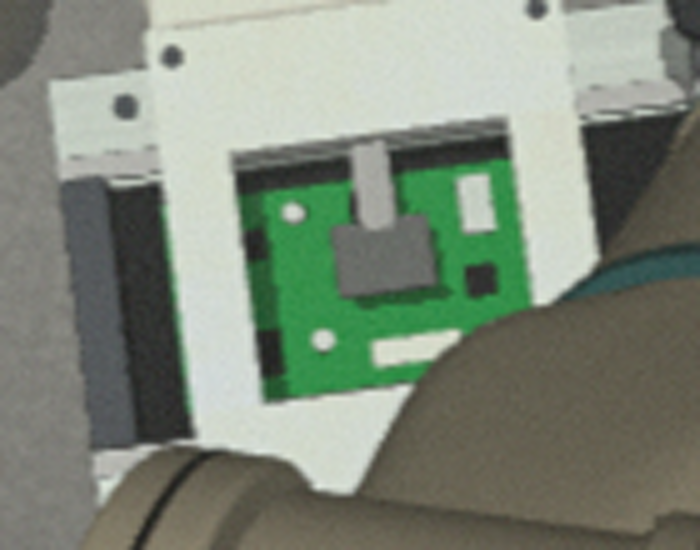

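View pics/side3z.png

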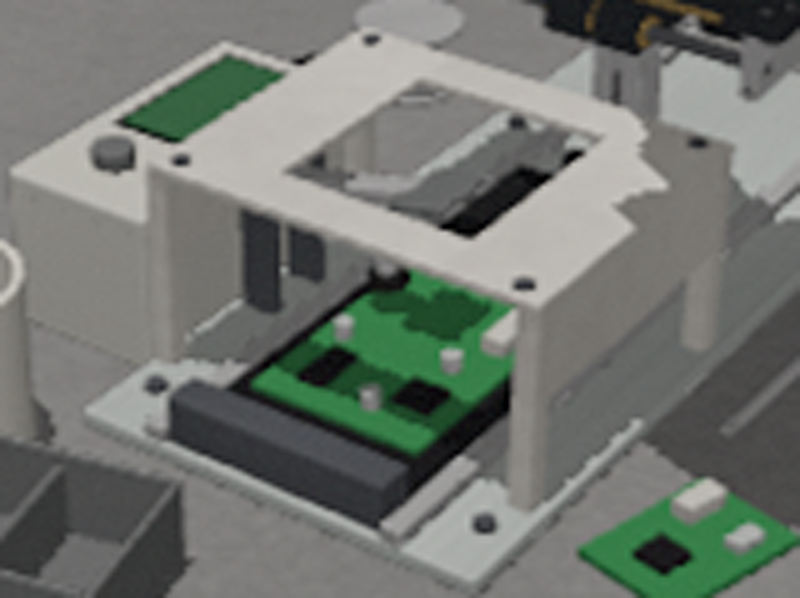

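Both views show the carrier flush against the stop with no gap, and 24 N gave no further travel. Backing off now.

```bash
python3 -m inch '[1,0.3,0,0,0,1,0.6,0,0,0,1,0.8,0,0,0,1,0,0,0,0]'
python3 -c "
from st import *
need(0,-.2,.22)"
```

```text
time_s: 8.45
position: [0.5408, -0.1629, 0.0245]
tool_rot: [0.739, -0.673, 0.024, 0.021]
ft_force: [-0.1, -0.3, 0.3]
grip_width: 0.0002
t 8.45 tcp [ 0.5408 -0.1629  0.0245] tester [  -3.5 -193.5] yaw -84.66 zax [ 0.008 -0.063 -0.998] F [-0.1 -0.3  0.3] q [-0.05  0.8   0.39  1.93 -0.49  0.48 -2.37]
need units [ 0.75 -0.16 -7.79]
```

```bash
python3 -m inch '[1,0.1,0,-1,0,1,0.1,0,-1,0,1,0.1,0,-1,0,1,0.1,0,-1,0,1,0.1,0,-1,0,1,0,0,-1,0,1,0,0,-0.5,0,1,0,0,0,0]'
python3 -c "
from st import *
need(.002,0,.17)
import cv2
for n in('top','side'): cv2.imwrite(f'pics/{n}4.png',bot.grab_frame(n)[:,:,::-1])
"
```

```text
time_s: 9.25
position: [0.5377, -0.1486, 0.1885]
tool_rot: [0.743, -0.668, 0.011, 0.017]
ft_force: [-0.1, -0.1, -0.4]
grip_width: 0.0003
t 9.25 tcp [ 0.5377 -0.1486  0.1885] tester [  -4.9 -178.9] yaw -83.91 zax [-0.006 -0.04  -0.999] F [-0.1 -0.1 -0.4] q [-0.17  0.57  0.57  1.81 -0.34  0.85 -2.49]
need units [-7.18 -0.24  0.46]
```

View pics/side4.png

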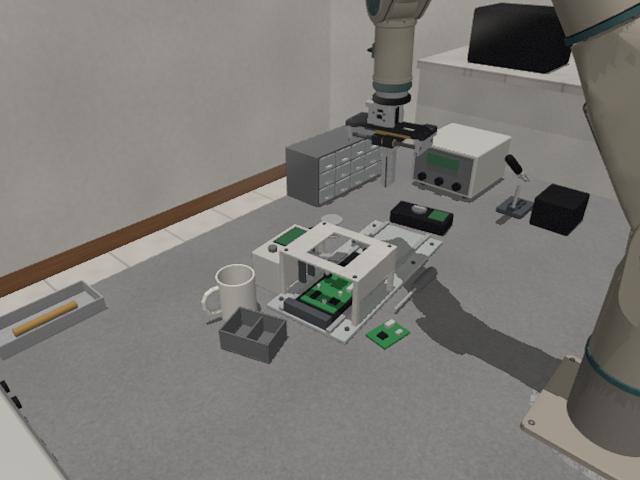

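```bash
python3 -m inch '[1,-0.9,0,0,0,1,-0.9,0,0,0,1,-0.9,0,0,0,1,-0.9,0,0,0]'
python3 -c "
from st import *
need(.002,0,.17)
"
```

```text
time_s: 9.75
position: [0.5233, -0.0578, 0.1784]
tool_rot: [0.742, -0.671, 0.007, 0.021]
ft_force: [-0.6, 0.0, -0.6]
grip_width: 0.0008
t 9.75 tcp [ 0.5233 -0.0578  0.1784] tester [ -9.1 -87.1] yaw -84.22 zax [-0.018 -0.039 -0.999] F [-0.6  0.  -0.6] q [-0.35  0.56  0.58  1.89 -0.35  0.82 -2.64]
need units [-3.5  -0.41  0.2 ]
```

```bash
python3 -m inch '[1,-0.8,-0.1,-0.1,-1,1,-0.8,-0.2,-0.1,-1,1,-0.7,-0.2,-0.1,-1,1,-0.6,-0.2,-0.1,-1,1,0,0,0,0]'
python3 -c "
from st import *
need(.002,0,.15)
import cv2
for n in('top','wrist'): cv2.imwrite(f'pics/{n}5.png',bot.grab_frame(n)[:,:,::-1])
"
```

```text
time_s: 10.25
position: [0.5239, 0.0274, 0.1826]
tool_rot: [0.836, -0.548, -0.0, 0.022]
ft_force: [0.2, -0.8, 0.8]
grip_width: 0.0005
t 10.25 tcp [0.5239 0.0274 0.1826] tester [ 0.9 -2.5] yaw -66.39 zax [-0.024 -0.037 -0.999] F [ 0.2 -0.8  0.8] q [-0.46  0.54  0.49  1.88 -0.28  0.83 -2.55]
need units [-0.11 -0.12  1.3 ]
```

View pics/wrist5.png

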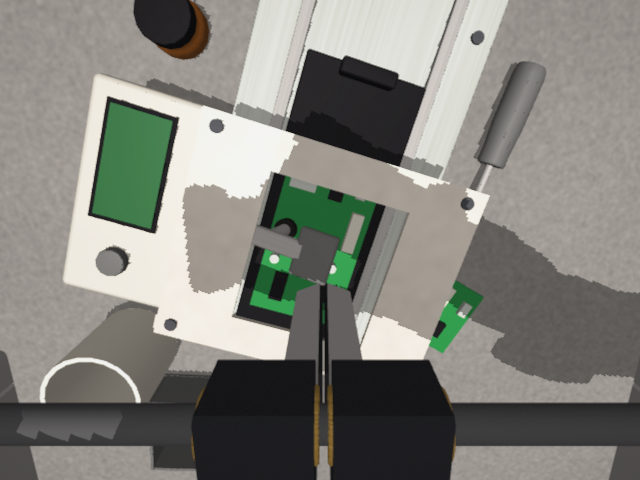

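The wrist view shows the paddle at (315,250), with the window clear around the fingertips (323,285). I'll lower in small steps and watch the force.

```bash
python3 -m inch '[1,-0.1,-0.1,0.9,0,1,-0.1,0,0.9,0,1,0,0,0.6,0,1,0,0,0,0]'
python3 -c "
from st import *
need(.003,0,.103)
"
```

```text
time_s: 10.75
position: [0.5241, 0.0213, 0.1223]
tool_rot: [0.832, -0.554, 0.003, 0.023]
ft_force: [-1.5, 0.1, -0.3]
grip_width: 0.0002
t 10.75 tcp [0.5241 0.0213 0.1223] tester [ 0.5 -8.6] yaw -67.3 zax [-0.02  -0.042 -0.999] F [-1.5  0.1 -0.3] q [-0.42  0.62  0.45  1.94 -0.34  0.69 -2.52]
need units [-0.32 -0.22  0.76]
```

```bash
python3 -m inch '[1,-0.35,-0.15,0,0,1,-0.15,-0.1,0.4,0,1,0,0,0.3,0]'
python3 -c "
from st import *
need(.002,0,.078)
"
```

```text
time_s: 11.05
position: [0.5268, 0.0335, 0.1055]
tool_rot: [0.831, -0.556, 0.005, 0.022]
ft_force: [0.2, 0.8, 0.2]
grip_width: 0.0002
t 11.05 tcp [0.5268 0.0335 0.1055] tester [4.5 3.2] yaw -67.51 zax [-0.016 -0.043 -0.999] F [0.2 0.8 0.2] q [-0.43  0.65  0.44  1.94 -0.36  0.65 -2.53]
need units [0.06 0.1  1.11]
```

```bash
python3 -m inch '[1,0,0.05,0.3,0,1,0,0.05,0.3,0,1,0,0,0.3,0]'
python3 -c "
from st import *
need(.002,0,.078)
"
```

```text
time_s: 11.35
position: [0.5234, 0.0327, 0.0828]
tool_rot: [0.831, -0.555, 0.004, 0.022]
ft_force: [-3.0, 1.2, 7.2]
grip_width: 0.001
t 11.35 tcp [0.5234 0.0327 0.0828] tester [1.  2.8] yaw -67.46 zax [-0.017 -0.041 -0.999] F [-3.   1.2  7.2] q [-0.41  0.68  0.41  1.97 -0.38  0.59 -2.5 ]
need units [ 0.11 -0.01  0.2 ]
```

```bash
python3 -m inch '[1,0,0,0.2,0,1,0,0,0.2,0,1,0,0,0.2,0]'
python3 -m inch '[1,0,0,0.3,0,1,0,0,0.3,0]'
python3 -c "
from st import *
need(.002,0,.078)
"
```

```text
time_s: 11.65
position: [0.5232, 0.0326, 0.0768]
tool_rot: [0.831, -0.556, 0.003, 0.018]
ft_force: [-14.7, 2.1, 66.4]
grip_width: 0.0005
time_s: 11.85
position: [0.5232, 0.0325, 0.0764]
tool_rot: [0.83, -0.557, 0.001, 0.013]
ft_force: [-19.0, 1.2, 82.2]
grip_width: 0.0005
t 11.85 tcp [0.5232 0.0325 0.0764] tester [0.8 2.7] yaw -67.72 zax [-0.012 -0.023 -1.   ] F [-19.    1.2  82.2] q [-0.38  0.68  0.38  1.98 -0.41  0.57 -2.48]
need units [ 0.12 -0.02 -0.06]
```

The paddle is on its stop: z stays at 76.5 mm while the force climbs to 82 N. I'll lift straight up.

```bash
python3 -m inch '[1,0,0,-0.3,0,1,0,0,-0.6,0,1,0,0,-0.8,0,1,0,0,-0.9,0]'
python3 -c "
from st import *
need(.002,0,.2)
"
```

```text
time_s: 12.25
position: [0.5232, 0.0331, 0.1459]
tool_rot: [0.83, -0.558, 0.002, 0.011]
ft_force: [0.5, 0.5, -0.2]
grip_width: 0.0005
t 12.25 tcp [0.5232 0.0331 0.1459] tester [0.9 3.2] yaw -67.87 zax [-0.01 -0.02 -1.  ] F [ 0.5  0.5 -0.2] q [-0.43  0.58  0.46  1.93 -0.34  0.72 -2.54]
need units [ 0.17  0.03 -2.16]
```

```bash
python3 -m inch '[1,0,0,-1,0,1,0,0,-1,0,1,0,0,-1,0,1,0.9,0.3,-0.1,0,1,0.9,0.3,0,0,1,0.9,0.3,0,0,1,0.9,0.3,0,0,1,0.9,0.3,0,0,1,0.9,0.3,0,0,1,0.9,0.3,0,0]'
python3 -m inch '[1,0.9,0.3,0,0,1,0.9,0.3,0,0,1,0.9,0.3,0,0,1,0.9,0.3,0,0,1,0,0,0,0,1,0,0,0,0]'
python3 -c "
from st import *
import cv2
a=bot.grab_frame('top')[:,:,::-1];cv2.imwrite('pics/top6.png',a);cv2.imwrite('pics/top6z.png',cv2.resize(a[185:355,260:520],None,fx=3,fy=3,interpolation=cv2.INTER_CUBIC))
a=bot.grab_frame('side')[:,:,::-1];cv2.imwrite('pics/side6z.png',cv2.resize(a[215:365,250:450],None,fx=4,fy=4,interpolation=cv2.INTER_CUBIC))"
```

```text
time_s: 13.25
position: [0.5363, -0.1329, 0.2296]
tool_rot: [0.832, -0.555, 0.003, 0.008]
ft_force: [-0.3, 0.7, 0.2]
grip_width: 0.0006
time_s: 13.85
position: [0.5408, -0.2357, 0.2284]
tool_rot: [0.83, -0.558, 0.002, 0.009]
ft_force: [-0.3, 0.7, -1.0]
grip_width: 0.0005
t 13.85 tcp [ 0.5408 -0.2357  0.2284] tester [ -11.6 -265.8] yaw -67.78 zax [-0.006 -0.017 -1.   ] F [-0.3  0.7 -1. ] q [ 0.04  0.56  0.51  1.67 -0.29  0.98 -2.12]
```

View pics/top6.png

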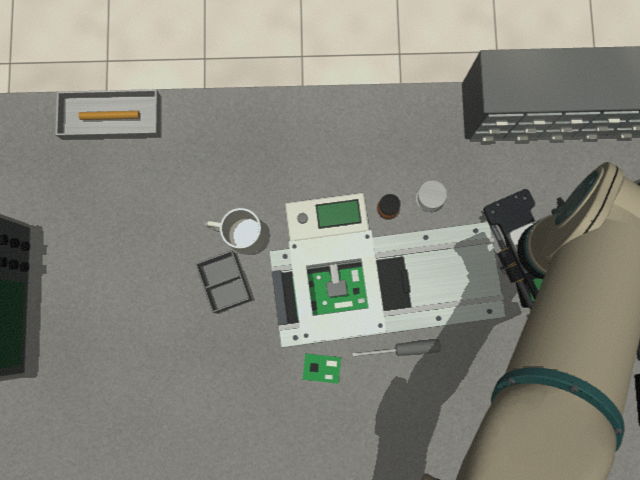

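View pics/top6z.png

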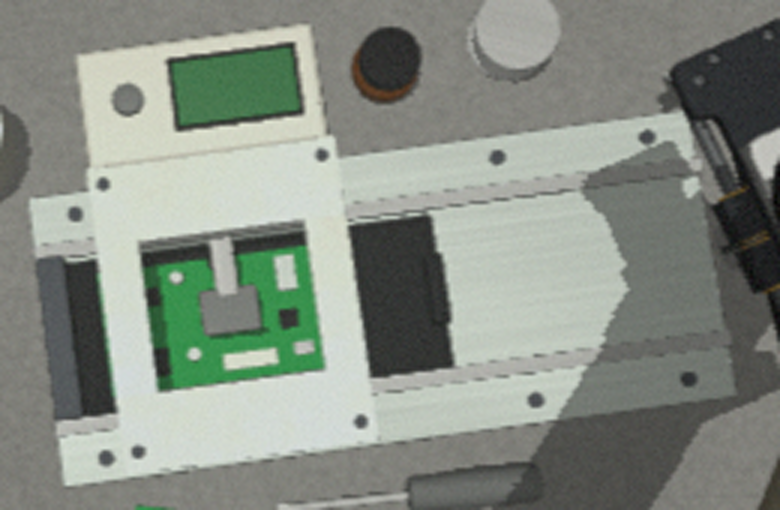

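View pics/side6z.png

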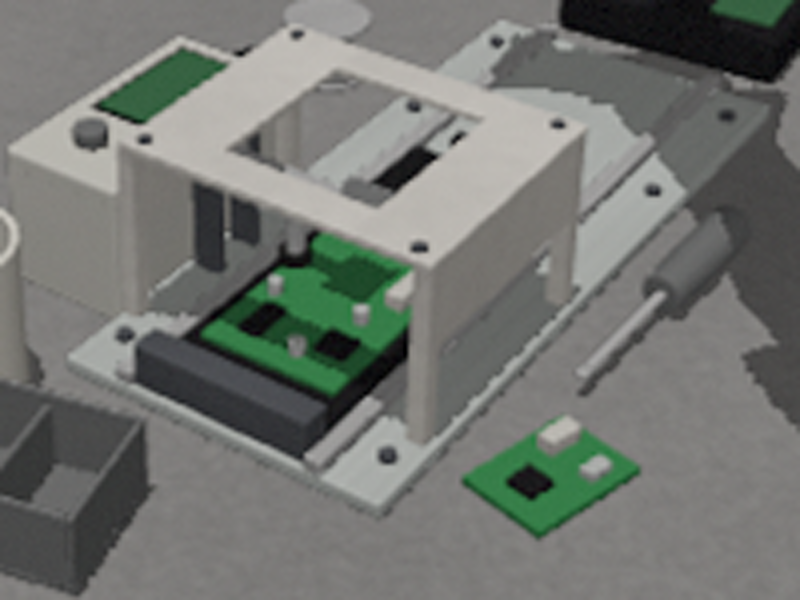

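Run:
```python
from st import *
f=lambda p:(p[0]/3+260-.33,p[1]/3+185-.33)
for p,z in[((431,215),.022),((454,368),.022),((231,311),.078)]:
    w=ray("top",f(p),z);print(((w[:2]-[.5227,.0298])@A*1e3).round(1))
```

```text
t 13.95 tcp [ 0.5408 -0.2352  0.2286] tester [ -11.5 -265.4] yaw -67.72 zax [-0.006 -0.018 -1.   ] F [-0.2 -0.3 -0.9] q [ 0.03  0.56  0.51  1.67 -0.29  0.98 -2.12]
[  47.  -139.3]
[ -52.9 -139. ]
[-0.9 -0.3]
```

Rear face measures y = -139 mm (home is -140) and the paddle is at x≈0, y≈0 at its lowered height. The bystanders are where they were. Handing in.

```bash
python3 -c "
from plant import bot
print(bot.sign_off())"
```

```text
the job is handed in; nothing more can be done
None
```

I pushed the carrier home against the end stop with the shut fingertips. I then reached down through the guard's window, pressed the lever down to its stop, and retracted the arm clear. The job was handed in at about 14 s; no verdict was reported.

- **Carrier:** it moved no further when pushed with 24 N. The last top view puts its rear face at tester y ≈ -139 mm, where fully home is -140. No gap shows at the stop. While I pressed against the stop, the tool tilted about 4°, and I saw no sign of the carrier lifting.
- **Lever:** the fingertip stopped at 76.5 mm above the bench, against 78 mm nominal and within the roughly 2 mm calibration error. The wrist force peaked at the 82 N I read, under the 120 N limit. After I lifted off, the paddle showed at tester x ≈ -1, y ≈ 0 mm, as expected when fully down.
- **Guard and bystanders:** I saw no unexpected force while moving near the guard. The bystanders look unmoved in the last pictures, though the arm hides most of the multimeter in the last top view. The tool stayed well above it.
- **Finish:** the arm is clear at z ≈ 0.23 m, with the wrist force at about zero. No check failed.

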